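Load the wax melter, lock its bayonet cap and switch it on

TASK

Get the wax melter going: put the square block of wax into the pot, then set the bar-handled cap into the pot's mouth and twist it clockwise until it cams down tight, with its bar in line with the pot's two side grips. Once the cap is locked, throw the toggle switch beside the pot fully over to the far side. Leave the other things on the bench where they are.

Things in the scene. Friction and masses are not known exactly. Their poses are not given: they have to be found in the camera images.
- melter: white heater base 170 x 300 x 30 mm fixed to the bench, carrying the pot and the switch; origin at the centre of its underside, x across its width (away from the robot at yaw 0), y along its length. The pot stands at y = -60 mm, the switch at y = +105 mm.
- pot: open aluminium pot fixed on the heater base, 112 mm outside, 100 mm inside diameter, 100 mm high, floor 5 mm thick; origin at the centre of its underside (30 mm above the bench), z up, axes as the melter's. Two steel loop grips stick out to 83 mm from the axis, centred on its +x and -x sides at height 80 mm: the cap is locked with its bar along this x axis.
- entry_gap (a point): middle of one of two opposite gaps between the pot's lugs, at rim level: 62 degrees anticlockwise (from above) of pot +x, gap 45 to 80 degrees; the other is 180 degrees on. The cap's pins go down here; the cap is then turned 62 degrees clockwise to its locked place, where a stop blocks it 2 degrees farther on. Lugs reach in to 41 mm from the axis, their tops at height 97 mm in the pot.
- ramp_lug (a point): top of one of two opposite ramp lugs. Heights above the pot's origin, angles anticlockwise from pot +x: the lug's underside falls from 88.5 mm at 45 degrees (beside the gap) to 83.5 mm at 12, and is level on to the solid stop at -7 degrees. The cap's pins slide under it and are drawn down. The turn needs up to about 0.5 N m.
- seat (a joint): sprung black seat ring in the pot's mouth, 66 mm inside diameter; value = how far it is pressed down (m), 1.2 N/mm, top 81 mm above the pot's origin at 0. It bears on the cap's plug: by its own weight the cap rests with its origin about 78 mm above the pot's, just low enough to start under the ramps (a light push helps); locked tight it is at 74 mm. Wax drops through the ring.
- cap: the bayonet cap, loose, aluminium, about 0.35 kg, standing on its plug; origin at the centre of the plug's underside, z up. Plug 74 mm diameter, 28 mm high; flange 116 mm diameter, z 28 to 34 mm; above it the black bar handle. Flange clears the rim by 2 mm when tight. Half a turn makes no difference.
- cap_bar (a point): centre of the cap's upright black bar handle, 51 mm above the cap's origin: 96 mm long along the cap's x axis, 14 mm thick, z 34 to 68 mm
- cap_pin (a point): outer end of one of the cap's two steel pins (7 mm diameter), 46.5 mm from its axis on +x, at z = 6 mm; the other is at -x. They lie under the ends of the bar.
- wax: cream square block of wax, 34 x 34 x 45 mm high, 50 g, loose, upright; origin at the centre of its underside, z up.
- switch (a joint): toggle switch lever: 0 off (leaning to the melter's -x side), 1.0 rad fully on (leaning to its +x side); stiff enough to stay where it is left, about 1 N at the ball moves it.
- switch_tip (a point): centre of the black ball (26 mm diameter) at the end of the switch lever, 80 mm from its pivot
- switch_pivot (a point): pivot of the switch lever, 52 mm above the bench; the lever swings in the melter's x-z plane, 0.5 rad either side of upright. Its block is 70 x 50 mm and 25 mm high on the heater base.
- jar_a: bystander: filled ceramic candle jar, 82 mm diameter, 85 mm high, patterned outside; origin at the centre of its underside
- jar_b: bystander: filled ceramic candle jar, 82 mm diameter, 85 mm high, patterned outside; origin at the centre of its underside
- jar_c: bystander: filled ceramic candle jar, 82 mm diameter, 85 mm high, patterned outside; origin at the centre of its underside
- pillar: bystander: round cream pillar candle, 40 mm diameter, 70 mm high; origin at the centre of its underside
- knob_lid: bystander: flat round aluminium lid, 100 mm diameter, with a small round knob, 30 mm high in all, no pins; origin at the centre of its underside
- spoon: bystander: wooden spoon lying on the bench; origin under its middle
There are look-alikes about, which are no part of the job. Leave any pink or red look-alike of the cap alone.

How it is judged:
By the outcome, as a careful person would: the job done as asked, in the order asked, and still so for the second after the job is handed in, with the robot touching nothing.
It also fails if it takes over 61 s, if anything falls off the work surface, if the arm or the gripper's body presses on something with over 40 N, if the wrist force passes 120 N, or if a joint passes its speed limit or range.

ROBOT

A 7-joint arm with a two-finger parallel gripper is mounted at the origin on the work surface. World frame = base frame: x ahead of the robot, y to its left, z up, the work surface at z = 0. Lengths are in m, angles in rad, forces in N, time in s.
With the tool pointing down it reaches from about 0.425 to 0.975 m from the base axis. Payload 16.7 kg.
Tool frame: the origin (TCP) lies at the very end of the fingers, on their centre line; the grasp point (between the pads) lies 19 mm behind it; z points along the fingers, x is the direction in which the jaws open and shut, and the axes are right-handed (so a half turn about z gives the same grasp; the last joint's range is limited). The gripper opens to 85 mm and grips with 20 to 120 N. Pads are 22 mm wide; open, the fingers measure 114 mm over their backs; the gripper's body (76 mm by 85 mm) begins 54 mm behind the grasp point. The pads swing forward as they close: fully open they stand 13 mm farther back than shut.
Start: joints at [-1.315, 0.426, 0.074, 1.606, -0.034, 1.111, -0.067], TCP at [0.266, 0.62, 0.231] pointing down, gripper open.
Joint ranges: [-2.85, 2.85], [-0.5, 2.14], [-1.23, 1.37], [0.21, 2.46], [-1.02, 4.16], [0.16, 2.05], [-2.73, 2.73]. Speed limits (rad/s): [1.89, 1.89, 2.39, 2.39, 3.01, 3.01, 3.01].

INTERFACE

Orientations are given as a rotation vector (axis times angle).
In Python, from bench import telemetry, vision, robot gives the robot as it stands.
- The arm moves only by the tool play_rows, never from a script. Its argument "rows" is a list of rows, each an object with "translation": the shift along the world's x, y, z in mm, a list of three; "twist": the turn, a rotation vector about the world's x, y, z in degrees, a list of three. In form: [{"translation": [dx, dy, dz], "twist": [ax, ay, az]}, ...]. A call has exactly 8 rows; each row is the pose to reach, as a shift and turn from the pose commanded when the call began; what a row does not reach only later rows make up. A row lasts 1/8 s, in which the tool goes at most 62.5 mm and 10.7 degrees, less where a joint would pass 70% of its speed; a pose out of reach is approached as far as the arm can. A call with a gripper value outside its range is refused whole. "gripper" is the opening, from 0 (shut) to 1 (fully open), set as the call begins (left out, the last holds). The fingers move at their own pace and stop on an object; the grip force is fixed at half the most. Time passes only in rows, so rows that repeat a pose let the fingers close, or fill a call up. It gives the time, the measured TCP pose, the force and the opening at its end, in the units of the state.
- telemetry.state(): the state, without advancing time (a new reading comes with each control period).
- vision.get_image(name): name is "side" or "top"; returns the picture (384x512x3 uint8, blue, green, red); there is no depth.
- vision.camera_params(name): a dict with "fx", "fy", "cx", "cy" (pixels), "eye" and "rotation" of the camera in the world. Camera axes: x right, y down, z forward; pixel columns grow to the right and rows downward; lengths in m; the calibration is good to about 2 mm. A picture is of the moment at which its call begins. camera_params takes no time and is no camera call.
- robot.job_done(): hands the job in, once; it reports no verdict.
Trained networks look in the newest picture that a camera, given by its name, has taken for a name from the list of things; names that differ only in an ending like _2 or _b are one class to them, and where a whole thing is asked for, a point or a joint stands for the part that bears it (a point fixed in the world has none). Each returns a list of dicts, best first, with "conf" (0 to 1); they miss things now and then, are a little off and sometimes report something else, mostly with a low value. They report only what shows in the picture. A call takes as long as a camera call. They do not tell look-alikes from the thing itself.
- vision.outline_of(camera, target): "mask" (384x512 bool, what is visible of it).
- vision.mark_of(camera, target): "position" ([x, y, z] in m, in world coordinates, good to about 4 mm: a listed point, or the origin of a listed thing).
The state is a dict: "time": time; "joints": joint angles; "qvel": joint speeds; "tau": joint torques, N m; "ee_pos": TCP position; "tool_rot": TCP orientation; "ft_force": force on the tool from outside, world axes, zero at the start; "moment": the same for the moment, N m; "grip_width": finger opening in m.
Only numpy, scipy, OpenCV 4.12 (cv2) and the standard library are available. Lean on these libraries where they do the work, as an engineer would, in place of code of your own. Each camera call takes 0.05 s, during which the arm holds its last target.

## Working session

There is one attempt and no reset: what is moved stays moved. The work goes in short steps, Python scripts to look and compute and a tool call to move; the robot and the scene stay as the last step left them, time stands still between calls to the robot, and variables do not carry over. Pictures are saved under pics/ and viewed, and the job is handed in when it is done.

Besides the shell and the picture viewer there is one more tool, called after "Request:" in YAML: its name, and indented under it one key for each argument. play_rows: Moves the arm, as the interface text tells. Its arguments: {"type":"object","properties":{"rows":{"type":"array"},"gripper":{"type":"number"}},"required":["rows"]}

```bash
ls; mkdir -p pics; python3 - <<'E'
from bench import telemetry, vision, robot
import cv2
s=telemetry.state();print(s)
for n in("top","side"):
    im=vision.get_image(n);cv2.imwrite(f"pics/{n}0.png",cv2.resize(im,None,fx=1.5,fy=1.5,interpolation=cv2.INTER_CUBIC)); cv2.imwrite(f"pics/raw_{n}0.png",im)
    print(n,vision.camera_params(n))
for n in("top","side"):
    for t in["melter","pot","cap","cap_bar","cap_pin","wax","entry_gap","ramp_lug","switch_tip","switch_pivot","knob_lid","pillar","jar_a","spoon"]:
        print(n,t,[(r["position"].round(3).tolist() if hasattr(r["position"],"round") else r["position"],round(float(r["conf"]),2)) for r in vision.mark_of(n,t)])
print(telemetry.state()["time"])
E
```

```text
pics
{'time': 0.0, 'joints': array([-1.31551453,  0.42675649,  0.07386378,  1.60663564, -0.0340987 ,
        1.11079182, -0.06710367]), 'qvel': array([-0.00020647, -0.00026239,  0.00076402, -0.00115808,  0.00030938,
       -0.00038268, -0.00060878]), 'tau': array([-8.06312073e-04, -9.49826503e+01,  3.76016647e+00, -4.63502097e+01,
        1.91063789e-02,  1.02307633e-02,  7.09507077e-06]), 'ee_pos': array([0.26569728, 0.6200488 , 0.23058201]), 'tool_rot': array([ 2.62199156e+00,  1.72904894e+00, -1.64725379e-03]), 'ft_force': array([ 0.45105433, -0.45250959, -0.25670856]), 'moment': array([-0.0439941 , -0.02989084,  0.03615926]), 'grip_width': 0.08543908070634931}
top {'fx': 364.6572633411261, 'fy': 364.6572633411261, 'cx': 259.65904728914745, 'cy': 189.82560906387985, 'eye': array([ 0.43396173, -0.0373015 ,  1.42175843]), 'rotation': array([-2.20500427,  2.14769202, -0.0871965 ])}
side {'fx': 370.0487127957662, 'fy': 370.0487127957662, 'cx': 260.9686570045516, 'cy': 187.77622038120938, 'eye': array([ 0.10154564, -0.93449989,  0.69391509]), 'rotation': array([-2.07379691,  0.43596696
[... 1571 characters left out ...]
2, -0.3058, 0.002], 0.7)]
side wax [([0.6366, -0.1497, -0.002], 0.46)]
side entry_gap [([0.5382, 0.1536, 0.1296], 0.79), ([0.5313, 0.1104, 0.0285], 0.63)]
side ramp_lug [([0.5691, 0.139, 0.1207], 0.64)]
side switch_tip [([0.5003, -0.272, -0.0], 0.68), ([0.4594, 0.2647, 0.1267], 0.38)]
side switch_pivot [([0.4838, 0.2727, 0.0515], 0.67)]
side knob_lid [([0.3592, -0.4662, 0.0023], 0.8), ([0.5407, 0.1569, 0.1249], 0.44)]
side pillar [([0.3784, -0.1217, -0.0004], 0.71)]
side jar_a [([0.7873, 0.01, 0.0042], 0.84), ([0.3521, 0.397, 0.0019], 0.75), ([0.7081, -0.3849, -0.0041], 0.59), ([0.6388, -0.1517, 0.0004], 0.35)]
side spoon [([0.5701, 0.139, 0.126], 0.58), ([0.6306, 0.4072, 0.0043], 0.54)]
1.5
```

View pics/top0.png

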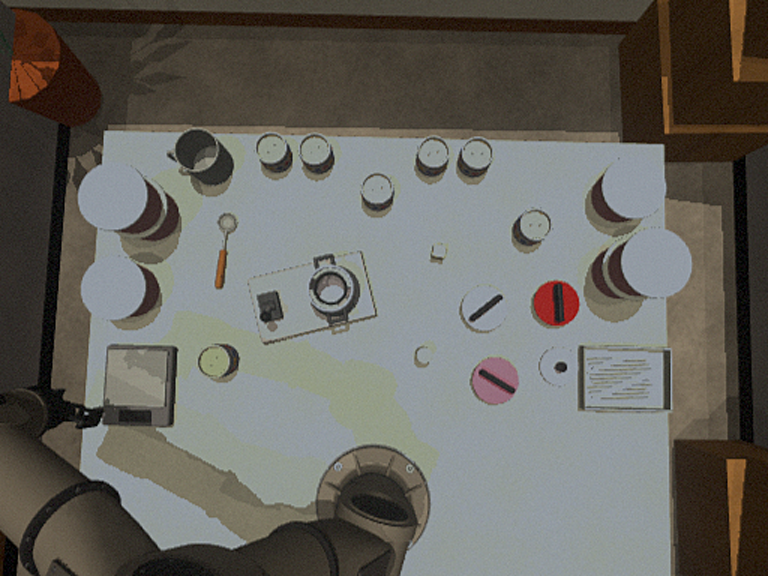

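View pics/side0.png

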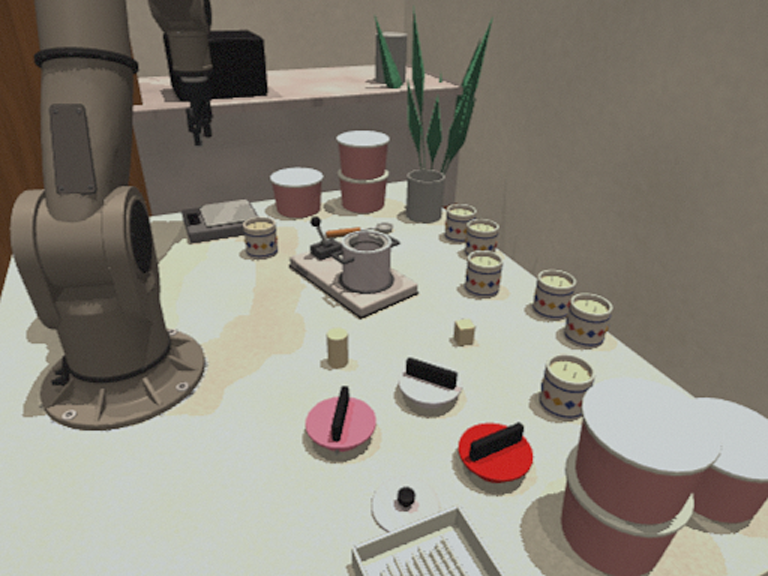

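```bash
cat > h.py <<'E'
import numpy as np, cv2
from scipy.spatial.transform import Rotation as R
from bench import telemetry, vision, robot
def pix2w(n,uv,z):
    p=vision.camera_params(n); Rm=R.from_rotvec(p["rotation"]).as_matrix()
    uv=np.atleast_2d(np.asarray(uv,float)); d=np.c_[(uv[:,0]-p["cx"])/p["fx"],(uv[:,1]-p["cy"])/p["fy"],np.ones(len(uv))]@Rm.T
    t=(z-p["eye"][2])/d[:,2]; return p["eye"]+d*t[:,None]
def w2pix(n,P):
    p=vision.camera_params(n); Rm=R.from_rotvec(p["rotation"]).as_matrix()
    c=(np.atleast_2d(P)-p["eye"])@Rm; return np.c_[p["fx"]*c[:,0]/c[:,2]+p["cx"],p["fy"]*c[:,1]/c[:,2]+p["cy"]]
def crop(n,u,v,h,f,out,im=None):
    im=vision.get_image(n) if im is None else im
    u,v=int(u),int(v); c=im[max(0,v-h):v+h,max(0,u-h):u+h]; cv2.imwrite(out,cv2.resize(c,None,fx=f,fy=f,interpolation=cv2.INTER_CUBIC))
def rect(n,mask,z):
    c=max(cv2.findContours(mask.astype(np.uint8),cv2.RETR_EXTERNAL,cv2.CHAIN_APPROX_NONE)[0],key=cv2.contourArea)
    w=pix2w(n,c[:,0,:],z)[:,:2].astype(np.float32)*1000
    return cv2.minAreaRect(w)
E
python3 - <<'E'
from h import *
im=cv2.imread("pics/raw_top0.png"); sd=cv2.imread("pics/raw_side0.png")
def c(im,u,v,h,f): return cv2.resize(im[v-h:v+h,u-h:u+h],(f,f),interpolation=cv2.INTER_CUBIC)
a=np.hstack([c(im,322,204,30,380),c(im,292,170,14,380)])
b=np.hstack([c(im,208,196,48,380),c(sd,308,222,20,380)])
cv2.imwrite("pics/crop0.png",cv2.resize(np.vstack([a,b]),(600,600)))
for n in("top","side"):
  for t,z in(("cap_bar",.068),("cap",.034),("wax",.045),("melter",.03)):
    for r in vision.outline_of(n,t):
      m=r["mask"];v,u=np.nonzero(m);print(n,t,round(r["conf"],2),m.sum(),u.mean().round(1),v.mean().round(1),rect(n,m,z) if n=="top" else "")
# dark pixels of bar
g=im.max(2); m=np.zeros_like(g); m[188:222,305:340]=(g[188:222,305:340]<75)
print(rect("top",m,.068))
E
```

```text
top cap_bar 0.93 759 329.9 252.9 ((322.3318176269531, -294.6158142089844), (109.19949340820312, 110.10398864746094), 0.7855547070503235)
top cap_bar 0.74 740 322.4 204.6 ((499.62579345703125, -264.99755859375), (107.64633178710938, 108.04582977294922), 1.5017420053482056)
top cap_bar 0.71 716 370.5 201.4 ((515.4541625976562, -442.8804931640625), (107.75182342529297, 108.0320816040039), 1.5005594491958618)
top cap_bar 0.46 270 179.8 203.9 ((488.59124755859375, 264.5172119140625), (71.6146469116211, 56.42801284790039), 8.368850708007812)
top cap_bar 0.29 977 220.2 192.5 ((536.0741577148438, 117.57527160644531), (163.7251739501953, 116.0222396850586), 42.13611602783203)
top cap 0.95 705 322.6 204.5 ((501.2862548828125, -270.6279296875), (112.2079849243164, 108.40349578857422), 45.98714828491211)
top cap 0.79 741 329.9 253.0 ((319.8749694824219, -299.90606689453125), (111.02164459228516, 113.2302474975586), 27.594755172729492)
top cap 0.68 734 370.6 201.6 ((517.501708984375, -453.13409423828125), (110.46013641357422, 111.0464859008789), 1.4999115467071533)
top cap 0.18 270 179.3 203.6 ((490.5223388671875, 274.27783203125), (72.12350463867188, 56.90156173706055), 12.106837272644043)
top melter 0.84 3592 207.4 197.4 ((521.37060546875, 170.7330322265625), (184.69732666015625, 303.9424133300781), 16.037124633789062)
side cap_bar 0.94 1336 226.3 281.1 
side cap_bar 0.91 1096 285.6 254.7 
side cap_bar 0.73 1544 329.7 300.6 
side cap 0.97 1403 226.5 281.4 
side cap 0.79 1145 285.6 254.5 
side cap 0.79 1576 329.9 300.5 
side wax 0.5 233 309.0 221.2 
side melter 0.9 3089 236.1 179.9 
((498.123779296875, -268.4411315917969), (14.221794128417969, 98.62120056152344), 39.072120666503906)
```

View pics/crop0.png

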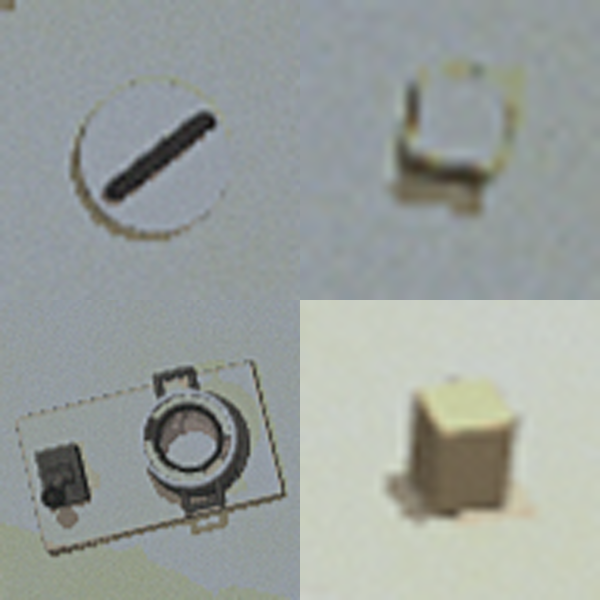

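```bash
python3 - <<'E'
from h import *
im=cv2.imread("pics/raw_top0.png"); sd=cv2.imread("pics/raw_side0.png")
def c(im,u,v,h,f): return cv2.resize(im[v-h:v+h,u-h:u+h],(f,f),interpolation=cv2.INTER_LANCZOS4)
def draw(n,base,u0,v0,h,f,P,col):
    q=(w2pix(n,P)-[u0-h,v0-h]+.5)*f/(2*h)
    cv2.polylines(base,[q.astype(int)],True,col,1)
def circ(x,y,z,r): a=np.linspace(0,6.28,60); return np.c_[x+r*np.cos(a),y+r*np.sin(a),0*a+z]
def sq(x,y,z,s,yaw):
    a=np.radians(yaw+45+np.arange(4)*90); return np.c_[x+s*.7071*np.cos(a),y+s*.7071*np.sin(a),0*a+z]
A=[]
for n,I,(u,v) in(("top",im,(222,193)),("side",sd,(245,168))):
    b=c(I,u,v,30,390); draw(n,b,u,v,30,390,circ(.531,.112,.13,.056),(0,255,0)); draw(n,b,u,v,30,390,circ(.531,.112,.13,.05),(0,0,255));A.append(b)
B=[]
for n,I,(u,v) in(("top",im,(292,168)),("side",sd,(309,221))):
    b=c(I,u,v,14,390); draw(n,b,u,v,14,390,sq(.637,-.151,.045,.034,-12),(0,255,0));draw(n,b,u,v,14,390,sq(.637,-.151,.0,.034,-12),(0,0,255)); B.append(b)
cv2.imwrite("pics/ov.png",cv2.resize(np.vstack([np.hstack(A),np.hstack(B)]),(600,600)))
E
```

```text
(no output)
```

View pics/ov.png

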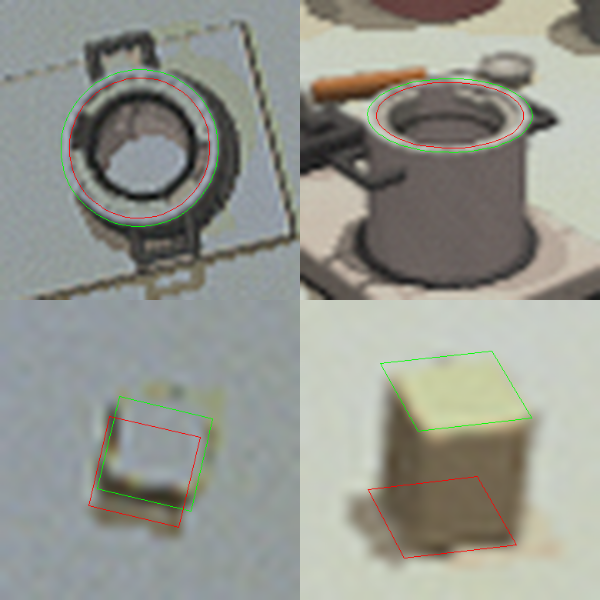

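Request:
play_rows:
  rows:
    - {"translation": [20,-40,20],"twist": [0,0,-8]}
    - {"translation": [45,-90,20],"twist": [0,0,-16]}
    - {"translation": [70,-145,20],"twist": [0,0,-24]}
    - {"translation": [95,-200,20],"twist": [0,0,-32]}
    - {"translation": [120,-255,20],"twist": [0,0,-40]}
    - {"translation": [145,-310,20],"twist": [0,0,-45]}
    - {"translation": [170,-365,20],"twist": [0,0,-50]}
    - {"translation": [195,-400,20],"twist": [0,0,-55]}
  gripper: 1

```text
time: 2.9
ee_pos: [0.4615, 0.2178, 0.2518]
tool_rot: [-3.125, -0.316, -0.001]
ft_force: [0.6, 1.0, 0.0]
grip_width: 0.0855
```

Request:
play_rows:
  rows:
    - {"translation": [22,-46,0],"twist": [0,0,-4]}
    - {"translation": [45,-95,0],"twist": [0,0,-8]}
    - {"translation": [68,-144,0],"twist": [0,0,-12]}
    - {"translation": [92,-193,0],"twist": [0,0,-16]}
    - {"translation": [116,-242,0],"twist": [0,0,-20]}
    - {"translation": [140,-291,-10],"twist": [0,0,-23.5]}
    - {"translation": [164,-338,-40],"twist": [0,0,-23.5]}
    - {"translation": [178,-371,-80],"twist": [0,0,-23.5]}

```text
time: 3.9
ee_pos: [0.6402, -0.153, 0.171]
tool_rot: [3.125, -0.321, 0.003]
ft_force: [0.9, 1.3, -0.4]
grip_width: 0.0851
```

```bash
python3 - <<'E'
from h import *
s=telemetry.state(); print(s["time"],s["ee_pos"],s["joints"].round(2),np.degrees(R.from_rotvec(s["tool_rot"]).as_matrix()[:2,0]@[1,1j]*0+np.angle(R.from_rotvec(s["tool_rot"]).as_matrix()[0,0]+1j*R.from_rotvec(s["tool_rot"]).as_matrix()[1,0])))
E
```

```text
Traceback (most recent call last):
TypeError: ufunc 'degrees' not supported for the input types, and the inputs could not be safely coerced to any supported types according to the casting rule ''safe''
```

Request:
play_rows:
  rows:
    - {"translation": [-1,1,-30],"twist": [0,0,0]}
    - {"translation": [-1,1,-65],"twist": [0,0,0]}
    - {"translation": [-1,1,-100],"twist": [0,0,0]}
    - {"translation": [-1,1,-125],"twist": [0,0,0]}
    - {"translation": [-1,1,-142],"twist": [0,0,0]}
    - {"translation": [-1,1,-152],"twist": [0,0,0]}
    - {"translation": [-1,1,-152],"twist": [0,0,0]}
    - {"translation": [-1,1,-152],"twist": [0,0,0]}

```text
time: 4.9
ee_pos: [0.6384, -0.1497, 0.0202]
tool_rot: [-3.125, 0.32, -0.002]
ft_force: [0.1, -0.3, 0.6]
grip_width: 0.0854
```

```bash
python3 - <<'E'
from h import *
print(telemetry.state()["joints"].round(2))
im=vision.get_image("side")
u,v=w2pix("side",[.639,-.152,.06])[0]; crop("side",u,v,32,9,"pics/w1.png",im)
E
```

```text
[-0.23  0.7   0.51  1.82 -0.48  0.75  0.33]
```

View pics/w1.png

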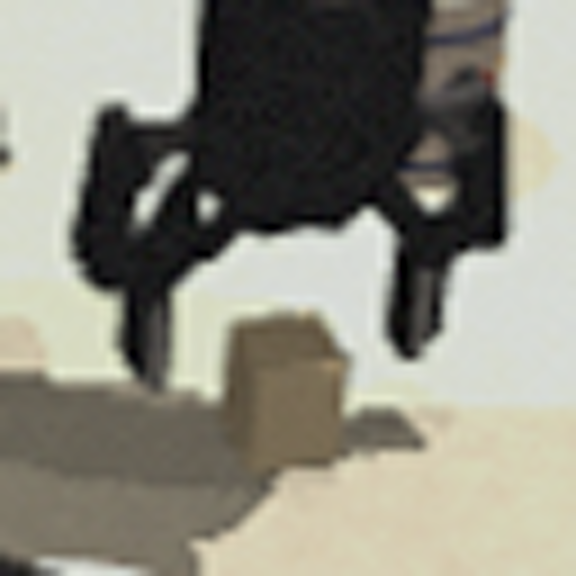

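The wax (crop 290,390) stands between the open fingers (crop 145,380 and 410,350). Closing.

Request:
play_rows:
  rows:
    - {"translation": [0,-2,0],"twist": [0,0,0]}
    - {"translation": [0,-2,0],"twist": [0,0,0]}
    - {"translation": [0,-2,0],"twist": [0,0,0]}
    - {"translation": [0,-2,0],"twist": [0,0,0]}
    - {"translation": [0,-2,0],"twist": [0,0,0]}
    - {"translation": [0,-2,0],"twist": [0,0,0]}
    - {"translation": [0,-2,0],"twist": [0,0,0]}
    - {"translation": [0,-2,0],"twist": [0,0,0]}
  gripper: 0

```text
time: 5.95
ee_pos: [0.6381, -0.1517, 0.0197]
tool_rot: [-3.125, 0.32, -0.001]
ft_force: [-0.9, -0.6, 6.4]
grip_width: 0.0332
```

Request:
play_rows:
  rows:
    - {"translation": [0,0,40],"twist": [0,0,0]}
    - {"translation": [-5,10,95],"twist": [0,0,0]}
    - {"translation": [-20,40,145],"twist": [0,0,0]}
    - {"translation": [-37,90,170],"twist": [0,0,0]}
    - {"translation": [-57,140,170],"twist": [0,0,0]}
    - {"translation": [-77,190,170],"twist": [0,0,0]}
    - {"translation": [-97,235,170],"twist": [0,0,0]}
    - {"translation": [-107,264,170],"twist": [0,0,0]}

```text
time: 6.95
ee_pos: [0.5295, 0.1148, 0.1893]
tool_rot: [-3.125, 0.317, 0.001]
ft_force: [0.6, -0.3, 0.1]
grip_width: 0.0331
```

Request:
play_rows:
  rows:
    - {"translation": [0,0,0],"twist": [0,0,0]}
    - {"translation": [0,0,-15],"twist": [0,0,0]}
    - {"translation": [0,0,-30],"twist": [0,0,0]}
    - {"translation": [0,0,-40],"twist": [0,0,0]}
    - {"translation": [0,0,-40],"twist": [0,0,0]}
    - {"translation": [0,0,-40],"twist": [0,0,0]}
    - {"translation": [0,0,-40],"twist": [0,0,0]}
    - {"translation": [0,0,-40],"twist": [0,0,0]}

```text
time: 7.95
ee_pos: [0.531, 0.1125, 0.1496]
tool_rot: [-3.125, 0.32, -0.001]
ft_force: [0.7, 0.2, -0.2]
grip_width: 0.033
```

```bash
python3 - <<'E'
from h import *
im=vision.get_image("side"); tp=vision.get_image("top")
u,v=w2pix("side",[.531,.112,.13])[0]; crop("side",u,v,40,9,"pics/w2a.png",im)
u,v=w2pix("top",[.531,.112,.13])[0]; crop("top",u,v,40,9,"pics/w2b.png",tp)
cv2.imwrite("pics/w2.png",cv2.resize(np.hstack([cv2.imread("pics/w2a.png"),cv2.imread("pics/w2b.png")]),(800,400)))
print(telemetry.state()["ee_pos"])
E
```

```text
[0.53089557 0.11254634 0.14949702]
```

View pics/w2.png

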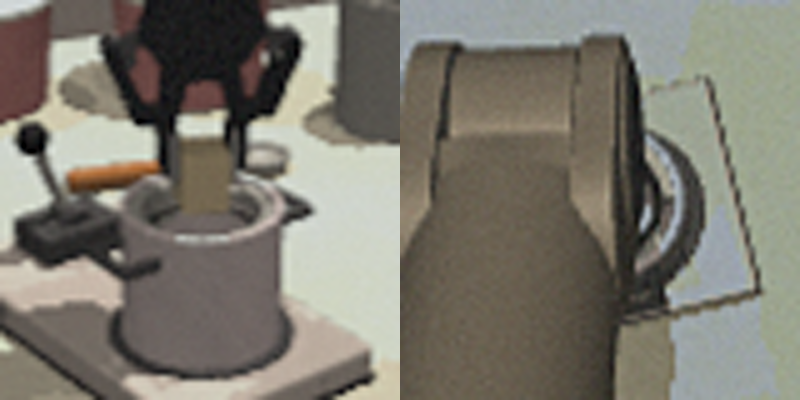

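Request:
play_rows:
  rows:
    - {"translation": [0,0,-10],"twist": [0,0,0]}
    - {"translation": [0,0,-18],"twist": [0,0,0]}
    - {"translation": [0,0,-24],"twist": [0,0,0]}
    - {"translation": [0,0,-24],"twist": [0,0,0]}
    - {"translation": [0,0,-24],"twist": [0,0,0]}
    - {"translation": [0,0,-24],"twist": [0,0,0]}
    - {"translation": [0,0,-24],"twist": [0,0,0]}
    - {"translation": [0,0,-24],"twist": [0,0,0]}

```text
time: 9.05
ee_pos: [0.5309, 0.1125, 0.1254]
tool_rot: [-3.125, 0.32, -0.0]
ft_force: [0.1, 0.4, -0.2]
grip_width: 0.0332
```

Request:
play_rows:
  rows:
    - {"translation": [0,0,0],"twist": [0,0,0]}
    - {"translation": [0,0,0],"twist": [0,0,0]}
    - {"translation": [0,0,0],"twist": [0,0,0]}
    - {"translation": [0,0,0],"twist": [0,0,0]}
    - {"translation": [0,0,15],"twist": [0,0,0]}
    - {"translation": [0,0,40],"twist": [0,0,0]}
    - {"translation": [0,0,70],"twist": [0,0,0]}
    - {"translation": [0,0,100],"twist": [0,0,0]}
  gripper: 0.52

```text
time: 10.05
ee_pos: [0.5309, 0.1121, 0.2272]
tool_rot: [-3.125, 0.321, -0.001]
ft_force: [0.2, -0.4, -0.1]
grip_width: 0.0443
```

Request:
play_rows:
  rows:
    - {"translation": [0,-40,30],"twist": [0,0,8]}
    - {"translation": [0,-85,40],"twist": [0,0,16]}
    - {"translation": [-5,-135,40],"twist": [0,0,24]}
    - {"translation": [-10,-185,40],"twist": [0,0,32]}
    - {"translation": [-15,-235,40],"twist": [0,0,40]}
    - {"translation": [-20,-285,40],"twist": [0,0,46]}
    - {"translation": [-28,-335,20],"twist": [0,0,51]}
    - {"translation": [-33,-370,-15],"twist": [0,0,51]}
  gripper: 1

```text
time: 11.05
ee_pos: [0.4979, -0.2603, 0.2117]
tool_rot: [2.957, 1.056, 0.005]
ft_force: [0.7, 1.7, 0.1]
grip_width: 0.0852
```

```bash
python3 - <<'E'
from h import *
im=vision.get_image("side"); tp=vision.get_image("top")
u,v=w2pix("side",[.531,.112,.13])[0]; crop("side",u,v,40,9,"pics/w2a.png",im)
u,v=w2pix("top",[.531,.112,.13])[0]; crop("top",u,v,40,9,"pics/w2b.png",tp)
cv2.imwrite("pics/w3.png",cv2.resize(np.hstack([cv2.imread("pics/w2a.png"),cv2.imread("pics/w2b.png")]),(800,400)))
cv2.imwrite("pics/s3.png",im)
s=telemetry.state();M=R.from_rotvec(s["tool_rot"]).as_matrix();print(s["ee_pos"],s["joints"].round(2),"jaw",np.degrees(np.arctan2(M[1,0],M[0,0])))
E
```

```text
[ 0.49506676 -0.26108119  0.20858227] [-0.22  0.32  0.72  1.92 -0.25  0.99  1.3 ] jaw 39.00309941609284
```

View pics/w3.png

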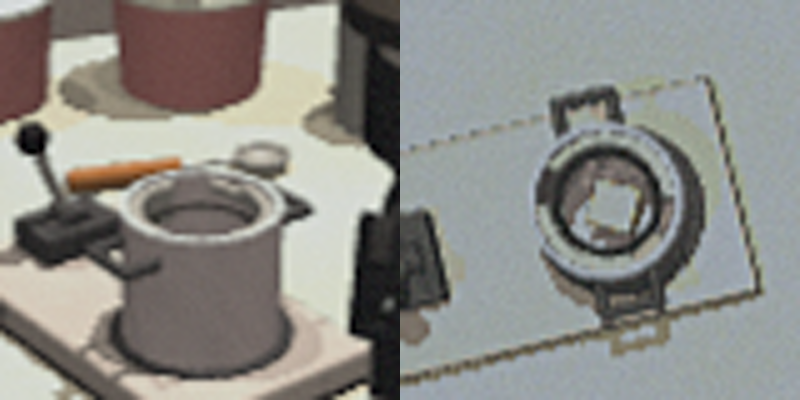

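View pics/s3.png

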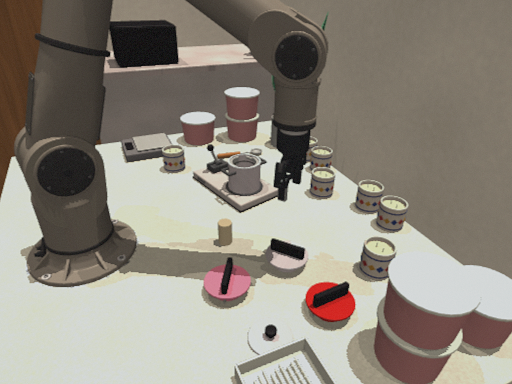

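Request:
play_rows:
  rows:
    - {"translation": [1,-11,-15],"twist": [0,0,0]}
    - {"translation": [1,-11,-50],"twist": [0,0,0]}
    - {"translation": [1,-11,-90],"twist": [0,0,0]}
    - {"translation": [1,-11,-125],"twist": [0,0,0]}
    - {"translation": [1,-11,-150],"twist": [0,0,0]}
    - {"translation": [1,-11,-165],"twist": [0,0,0]}
    - {"translation": [1,-11,-169],"twist": [0,0,0]}
    - {"translation": [1,-11,-169],"twist": [0,0,0]}

```text
time: 12.15
ee_pos: [0.4993, -0.2687, 0.042]
tool_rot: [2.958, 1.057, 0.001]
ft_force: [0.9, 0.1, 0.6]
grip_width: 0.0854
```

```bash
python3 - <<'E'
from h import *
im=vision.get_image("side")
u,v=w2pix("side",[.499,-.269,.06])[0]; crop("side",u,v,40,9,"pics/c1.png",im)
s=telemetry.state();M=R.from_rotvec(s["tool_rot"]).as_matrix();print(s["ee_pos"],s["ft_force"],"jaw",np.degrees(np.arctan2(M[1,0],M[0,0])))
E
```

```text
[ 0.4994018  -0.26877261  0.04221883] [-0.11043711  0.05443416 -0.6895261 ] jaw 39.30489868898171
```

View pics/c1.png

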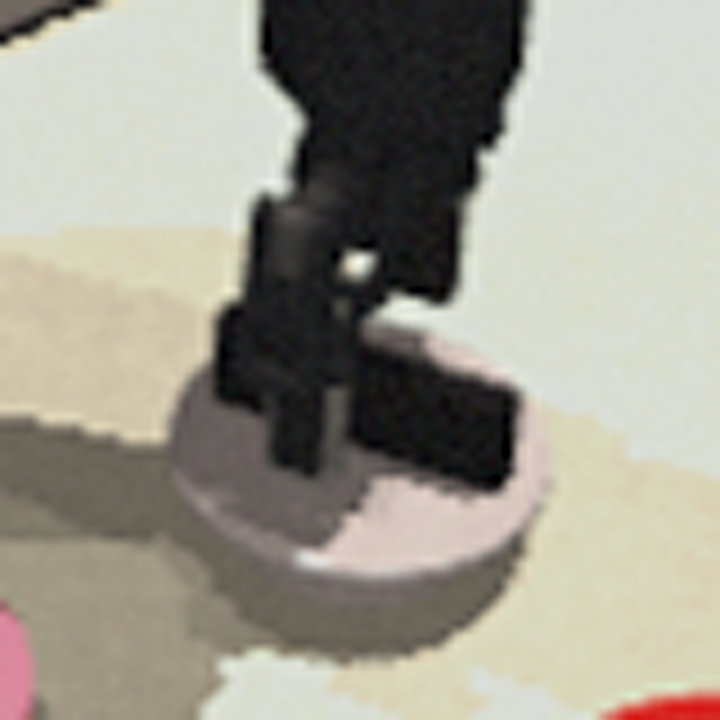

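The near finger (300,430) stands before the bar (430,420) on the aluminium cap, the pads straddling it. Closing.

Request:
play_rows:
  rows:
    - {"translation": [0,0,0],"twist": [0,0,0]}
    - {"translation": [0,0,0],"twist": [0,0,0]}
    - {"translation": [0,0,0],"twist": [0,0,0]}
    - {"translation": [0,0,0],"twist": [0,0,0]}
    - {"translation": [0,0,0],"twist": [0,0,0]}
    - {"translation": [0,0,0],"twist": [0,0,0]}
    - {"translation": [0,0,0],"twist": [0,0,0]}
    - {"translation": [0,0,0],"twist": [0,0,0]}
  gripper: 0

```text
time: 13.2
ee_pos: [0.4988, -0.2687, 0.0414]
tool_rot: [2.959, 1.056, 0.0]
ft_force: [-2.0, -0.3, 4.9]
grip_width: 0.0131
```

Request:
play_rows:
  rows:
    - {"translation": [0,0,20],"twist": [0,0,0]}
    - {"translation": [0,0,55],"twist": [0,0,0]}
    - {"translation": [0,0,95],"twist": [0,0,0]}
    - {"translation": [0,0,130],"twist": [0,0,0]}
    - {"translation": [0,0,150],"twist": [0,0,0]}
    - {"translation": [0,0,160],"twist": [0,0,0]}
    - {"translation": [0,0,160],"twist": [0,0,0]}
    - {"translation": [0,0,160],"twist": [0,0,0]}

```text
time: 14.2
ee_pos: [0.4984, -0.2683, 0.2006]
tool_rot: [-2.958, -1.056, 0.002]
ft_force: [-0.2, -0.2, -3.5]
grip_width: 0.0131
```

```bash
python3 - <<'E'
from h import *
im=vision.get_image("side"); tp=vision.get_image("top")
s=telemetry.state();M=R.from_rotvec(s["tool_rot"]).as_matrix();print(s["ee_pos"],s["ft_force"],"jaw",np.degrees(np.arctan2(M[1,0],M[0,0])),s["joints"].round(2))
for n,a in(("side","a"),("top","b")):
    u,v=w2pix(n,[.499,-.269,.2])[0]; crop(n,u,v,50,8,f"pics/w2{a}.png",im if n=="side" else tp)
    for t in("cap","cap_bar","cap_pin"):
        print(n,t,[(np.round(r["position"],4).tolist(),round(float(r["conf"]),2)) for r in vision.mark_of(n,t)])
a,b=[cv2.resize(cv2.imread(f"pics/w2{k}.png"),(400,400)) for k in"ab"]
cv2.imwrite("pics/c2.png",np.hstack([a,b]))
E
```

```text
[ 0.49839932 -0.26844507  0.20051808] [-1.14853312 -0.12869016 -4.21959878] jaw 39.29601260368073 [-0.2   0.34  0.73  1.92 -0.27  0.98  1.33]
side cap [([0.5128, -0.4549, 0.0007], 0.95), ([0.5007, -0.2679, 0.1564], 0.69), ([0.3196, -0.2991, -0.0016], 0.61)]
side cap_bar [([0.5011, -0.2676, 0.2079], 0.85), ([0.5146, -0.4524, 0.0488], 0.72), ([0.3182, -0.2997, 0.0491], 0.6)]
side cap_pin [([0.5299, -0.3055, 0.162], 0.78), ([0.4673, -0.4587, 0.0045], 0.76), ([0.2942, -0.3457, 0.0071], 0.74)]
top cap [([0.5006, -0.268, 0.1591], 0.6), ([0.6323, 0.4087, 0.0033], 0.37)]
top cap_bar [([0.4975, -0.2734, 0.2104], 0.45)]
top cap_pin [([0.4861, 0.2753, 0.0503], 0.62)]
```

View pics/c2.png

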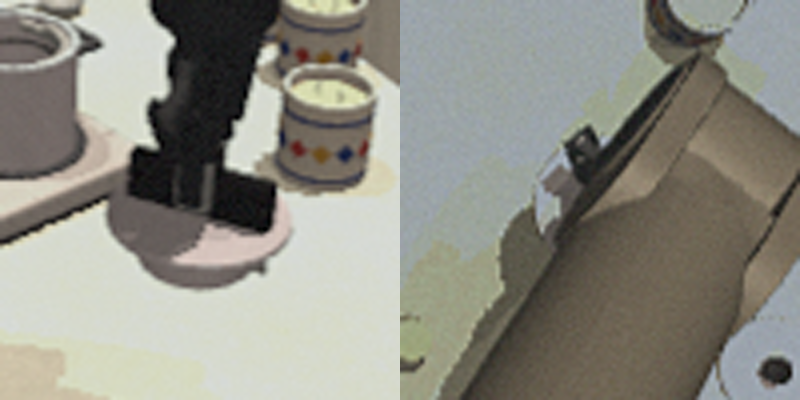

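Request:
play_rows:
  rows:
    - {"translation": [2,25,10],"twist": [0,0,-5]}
    - {"translation": [5,70,10],"twist": [0,0,-12]}
    - {"translation": [10,125,10],"twist": [0,0,-20]}
    - {"translation": [15,180,10],"twist": [0,0,-28]}
    - {"translation": [20,235,10],"twist": [0,0,-36]}
    - {"translation": [26,290,10],"twist": [0,0,-43]}
    - {"translation": [30,345,10],"twist": [0,0,-49]}
    - {"translation": [32.5,380,10],"twist": [0,0,-51.3]}

```text
time: 15.6
ee_pos: [0.5312, 0.1145, 0.2112]
tool_rot: [-3.124, 0.328, 0.0]
ft_force: [-0.4, -1.0, -4.0]
grip_width: 0.0129
```

Request:
play_rows:
  rows:
    - {"translation": [0,0,0],"twist": [0,0,0]}
    - {"translation": [0,0,0],"twist": [0,0,0]}
    - {"translation": [0,0,-10],"twist": [0,0,0]}
    - {"translation": [0,0,-20],"twist": [0,0,0]}
    - {"translation": [0,0,-28],"twist": [0,0,0]}
    - {"translation": [0,0,-28],"twist": [0,0,0]}
    - {"translation": [0,0,-28],"twist": [0,0,0]}
    - {"translation": [0,0,-28],"twist": [0,0,0]}

```text
time: 16.6
ee_pos: [0.5315, 0.1115, 0.1836]
tool_rot: [-3.124, 0.328, -0.001]
ft_force: [0.2, 0.2, -3.8]
grip_width: 0.0128
```

```bash
cat > look.py <<'E'
import sys
from h import *
out=sys.argv[1]; p=[.531,.112,.14]; h=40
im=vision.get_image("side"); tp=vision.get_image("top")
s=telemetry.state();M=R.from_rotvec(s["tool_rot"]).as_matrix();print(s["time"],s["ee_pos"],s["ft_force"],s["moment"],"jaw",np.degrees(np.arctan2(M[1,0],M[0,0])),"tilt",M[:,2].round(3),s["joints"].round(2))
L=[]
for n,I in(("side",im),("top",tp)):
    u,v=w2pix(n,p)[0].astype(int); L.append(cv2.resize(I[v-h:v+h,u-h:u+h],(400,400),interpolation=cv2.INTER_CUBIC))
cv2.imwrite(out,np.hstack(L))
for n in("side",):
  for t in("cap","cap_pin","entry_gap","pot"):
    print(n,t,[(np.round(r["position"],4).tolist(),round(float(r["conf"]),2)) for r in vision.mark_of(n,t) if abs(r["position"][1]-.112)<.08])
E
python3 look.py pics/c3.png
```

```text
16.7 [0.53143276 0.1115332  0.18351622] [ 0.24096328 -0.24138539 -4.26820132] [-0.00747957  0.00223068  0.00061678] jaw -11.989579421380983 tilt [ 0.  0. -1.] [-0.98  0.34  0.81  1.99 -0.31  0.94 -0.23]
side cap [([0.5341, 0.1128, 0.141], 0.74)]
side cap_pin [([0.522, 0.0676, 0.1442], 0.75)]
side entry_gap [([0.5381, 0.1551, 0.125], 0.96)]
side pot [([0.5301, 0.1108, 0.0283], 0.72)]
```

View pics/c3.png

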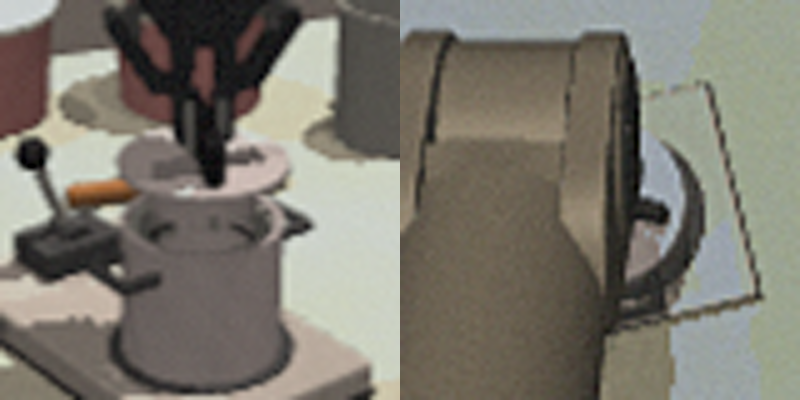

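Request:
play_rows:
  rows:
    - {"translation": [0,0,-5],"twist": [0,0,0]}
    - {"translation": [0,0,-10],"twist": [0,0,0]}
    - {"translation": [0,0,-15],"twist": [0,0,0]}
    - {"translation": [0,0,-20],"twist": [0,0,0]}
    - {"translation": [0,0,-24],"twist": [0,0,0]}
    - {"translation": [0,0,-27],"twist": [0,0,0]}
    - {"translation": [0,0,-29],"twist": [0,0,0]}
    - {"translation": [0,0,-29],"twist": [0,0,0]}

```text
time: 17.9
ee_pos: [0.5314, 0.1114, 0.1543]
tool_rot: [3.124, -0.328, -0.0]
ft_force: [-0.5, 0.5, -3.8]
grip_width: 0.0131
```

Request:
play_rows:
  rows:
    - {"translation": [0,0,-2],"twist": [0,0,0]}
    - {"translation": [0,0,-4],"twist": [0,0,0]}
    - {"translation": [0,0,-5.5],"twist": [0,0,0]}
    - {"translation": [0,0,-5.5],"twist": [0,0,0]}
    - {"translation": [0,0,-5.5],"twist": [0,0,-3]}
    - {"translation": [0,0,-5.5],"twist": [0,0,-6]}
    - {"translation": [0,0,-5.5],"twist": [0,0,-9]}
    - {"translation": [0,0,-5.5],"twist": [0,0,-12]}

```text
time: 18.9
ee_pos: [0.5316, 0.1114, 0.149]
tool_rot: [-3.072, 0.656, -0.001]
ft_force: [0.8, -0.1, -0.3]
grip_width: 0.0131
```

```bash
python3 look.py pics/c4.png
```

```text
19.0 [0.53158578 0.11137963 0.14894767] [ 0.38203412  0.10143117 -0.74146526] [-0.05280156 -0.10517019 -0.09616623] jaw -24.04382391345576 tilt [ 0. -0. -1.] [-0.98  0.41  0.83  2.02 -0.39  0.88 -0.36]
side cap [([0.5335, 0.1143, 0.1091], 0.87)]
side cap_pin [([0.5126, 0.072, 0.1097], 0.92)]
side entry_gap []
side pot [([0.531, 0.1095, 0.0298], 0.91)]
```

View pics/c4.png

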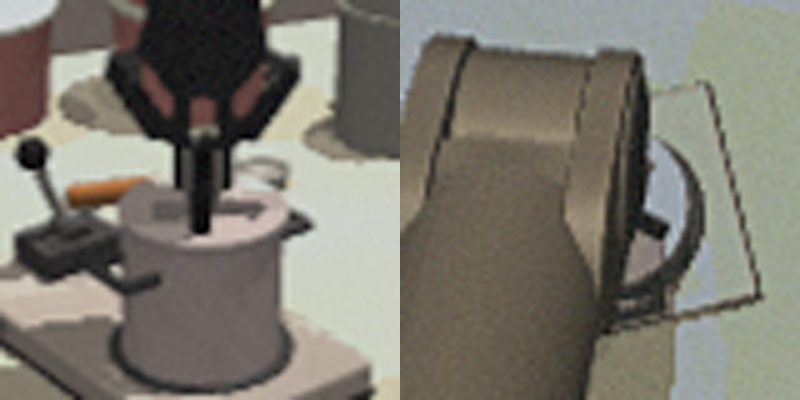

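Request:
play_rows:
  rows:
    - {"translation": [0,0,-0.5],"twist": [0,0,-5]}
    - {"translation": [0,0,-0.5],"twist": [0,0,-8]}
    - {"translation": [0,0,-1],"twist": [0,0,-12]}
    - {"translation": [0,0,-1],"twist": [0,0,-16]}
    - {"translation": [0,0,-1.5],"twist": [0,0,-20]}
    - {"translation": [0,0,-2],"twist": [0,0,-24]}
    - {"translation": [0,0,-2],"twist": [0,0,-27]}
    - {"translation": [0,0,-2],"twist": [0,0,-27]}

```text
time: 20.2
ee_pos: [0.5314, 0.1115, 0.1468]
tool_rot: [-2.836, 1.351, -0.0]
ft_force: [0.4, 1.8, 0.9]
grip_width: 0.0129
```

```bash
python3 look.py pics/c5.png
```

```text
20.3 [0.5313902  0.11148752 0.14685918] [0.65941043 1.38195666 0.54368488] [ 0.08794564 -0.08943158 -0.13765415] jaw -50.90522219421778 tilt [ 0.  0. -1.] [-1.06  0.46  0.95  2.02 -0.48  0.9  -0.74]
side cap [([0.5333, 0.1128, 0.1043], 0.95)]
side cap_pin [([0.4952, 0.0808, 0.1099], 0.97)]
side entry_gap []
side pot [([0.5325, 0.1116, 0.0287], 0.63)]
```

View pics/c5.png

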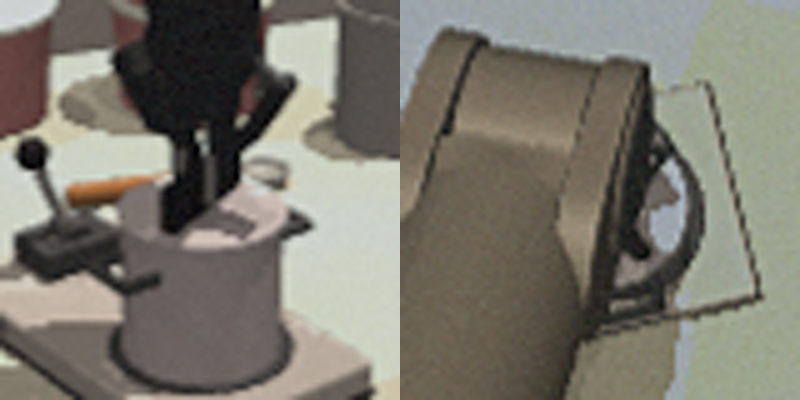

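The cap turns with the gripper (bar at about 39° in the world) and sinks as it goes. Finishing the turn.

Request:
play_rows:
  rows:
    - {"translation": [0,0,-0.5],"twist": [0,0,-4]}
    - {"translation": [0,0,-1],"twist": [0,0,-8]}
    - {"translation": [0,0,-1],"twist": [0,0,-12]}
    - {"translation": [0,0,-1],"twist": [0,0,-15]}
    - {"translation": [0,0,-1],"twist": [0,0,-18]}
    - {"translation": [0,0,-1],"twist": [0,0,-21]}
    - {"translation": [0,0,-1],"twist": [0,0,-23]}
    - {"translation": [0,0,-1],"twist": [0,0,-23]}

```text
time: 21.5
ee_pos: [0.5311, 0.1113, 0.1456]
tool_rot: [2.509, -1.89, -0.0]
ft_force: [0.5, -0.6, -2.4]
grip_width: 0.0126
```

```bash
python3 look.py pics/c6.png
```

```text
21.6 [0.53110724 0.11133375 0.1456413 ] [ 0.18331462  0.08441898 -4.52259441] [-0.19063306  0.01773202  0.02239407] jaw -73.95013563419323 tilt [-0. -0. -1.] [-1.12  0.52  1.05  2.03 -0.57  0.93 -1.06]
side cap [([0.5318, 0.1124, 0.1045], 0.62)]
side cap_pin [([0.4879, 0.0986, 0.1062], 0.59), ([0.5333, 0.1105, 0.0309], 0.56)]
side entry_gap []
side pot [([0.5309, 0.1114, 0.0288], 0.75)]
```

View pics/c6.png

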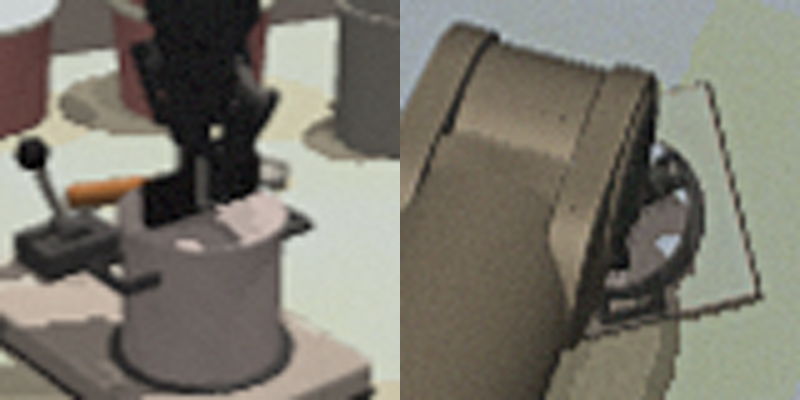

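Request:
play_rows:
  rows:
    - {"translation": [0,0,0],"twist": [0,0,-1]}
    - {"translation": [0,0,0],"twist": [0,0,-2]}
    - {"translation": [0,0,0],"twist": [0,0,-3]}
    - {"translation": [0,0,0],"twist": [0,0,-3]}
    - {"translation": [0,0,0],"twist": [0,0,-3]}
    - {"translation": [0,0,0],"twist": [0,0,-3]}
    - {"translation": [0,0,0],"twist": [0,0,-3]}
    - {"translation": [0,0,0],"twist": [0,0,-3]}

```text
time: 22.8
ee_pos: [0.531, 0.1124, 0.1457]
tool_rot: [-2.459, 1.955, 0.002]
ft_force: [-3.2, 7.0, -5.4]
grip_width: 0.0131
```

```bash
python3 - <<'E'
from h import *
s=telemetry.state();M=R.from_rotvec(s["tool_rot"]).as_matrix();print(s["time"],s["ee_pos"],s["ft_force"],s["moment"],"jaw",np.degrees(np.arctan2(M[1,0],M[0,0])))
E
```

```text
22.8 [0.53101914 0.11244608 0.14566941] [-3.17672426  7.00565674 -5.36806986] [1.2686654  0.57857113 0.58811151] jaw -76.9738224097326
```

The rise in torque to 0.59 N m shows the stop, where it should be. I back off by 2° and release.

Request:
play_rows:
  rows:
    - {"translation": [0,0,0],"twist": [0,0,1]}
    - {"translation": [0,0,0],"twist": [0,0,2]}
    - {"translation": [0,0,0],"twist": [0,0,2.5]}
    - {"translation": [0,0,0],"twist": [0,0,2.5]}
    - {"translation": [0,0,0],"twist": [0,0,2.5]}
    - {"translation": [0,0,0],"twist": [0,0,2.5]}
    - {"translation": [0,0,0],"twist": [0,0,2.5]}
    - {"translation": [0,0,0],"twist": [0,0,2.5]}

```text
time: 23.8
ee_pos: [0.5312, 0.1118, 0.1457]
tool_rot: [-2.5, 1.902, 0.001]
ft_force: [-2.9, 4.8, -5.3]
grip_width: 0.013
```

Request:
play_rows:
  rows:
    - {"translation": [0,0,0],"twist": [0,0,0]}
    - {"translation": [0,0,0],"twist": [0,0,0]}
    - {"translation": [0,0,0],"twist": [0,0,0]}
    - {"translation": [0,0,0],"twist": [0,0,0]}
    - {"translation": [0,0,0],"twist": [0,0,0]}
    - {"translation": [0,0,20],"twist": [0,0,0]}
    - {"translation": [0,0,50],"twist": [0,0,0]}
    - {"translation": [0,0,90],"twist": [0,0,0]}
  gripper: 0.6

```text
time: 24.8
ee_pos: [0.5312, 0.1109, 0.2376]
tool_rot: [2.5, -1.902, -0.0]
ft_force: [-0.0, 0.7, 0.8]
grip_width: 0.0514
```

Request:
play_rows:
  rows:
    - {"translation": [-25,20,0],"twist": [0,0,0]}
    - {"translation": [-60,55,0],"twist": [0,0,0]}
    - {"translation": [-95,95,0],"twist": [0,0,0]}
    - {"translation": [-120,125,0],"twist": [0,0,0]}
    - {"translation": [-132,137,0],"twist": [0,0,0]}
    - {"translation": [-132,137,-20],"twist": [0,0,0]}
    - {"translation": [-132,137,-40],"twist": [0,0,0]}
    - {"translation": [-132,137,-50],"twist": [0,0,0]}
  gripper: 0

```text
time: 25.8
ee_pos: [0.3994, 0.2481, 0.1859]
tool_rot: [2.5, -1.902, -0.0]
ft_force: [0.0, -0.6, 0.3]
grip_width: 0.0004
```

```bash
python3 - <<'E'
from h import *
im=vision.get_image("side"); tp=vision.get_image("top"); h=50
s=telemetry.state();print(s["time"],s["ee_pos"],s["joints"].round(2))
L=[]
for n,I in(("side",im),("top",tp)):
    u,v=w2pix(n,[.5,.18,.12])[0].astype(int); L.append(cv2.resize(I[v-h:v+h,u-h:u+h],(400,400),interpolation=cv2.INTER_CUBIC))
cv2.imwrite("pics/s1.png",np.hstack(L))
for n in("side","top"):
  for t in("cap","cap_pin","cap_bar","switch_tip","switch_pivot"):
    print(n,t,[(np.round(r["position"],4).tolist(),round(float(r["conf"]),2)) for r in vision.mark_of(n,t) if r["position"][1]>0])
E
```

```text
25.9 [0.39942245 0.24793157 0.18582391] [-1.7   0.3   1.21  2.14 -0.35  0.92 -1.6 ]
side cap [([0.5321, 0.1149, 0.1036], 0.78)]
side cap_pin [([0.4887, 0.1004, 0.1081], 0.74)]
side cap_bar [([0.5319, 0.1109, 0.1533], 0.67)]
side switch_tip [([0.4585, 0.2631, 0.1262], 0.59)]
side switch_pivot [([0.4842, 0.274, 0.0534], 0.56)]
top cap [([0.5313, 0.1127, 0.1048], 0.6)]
top cap_pin [([0.4861, 0.1014, 0.1121], 0.9)]
top cap_bar [([0.5294, 0.1105, 0.158], 0.56), ([0.5152, 0.1704, -0.0014], 0.49)]
top switch_tip [([0.4563, 0.2626, 0.1279], 0.59)]
top switch_pivot [([0.4856, 0.2744, 0.0505], 0.83)]
```

View pics/s1.png

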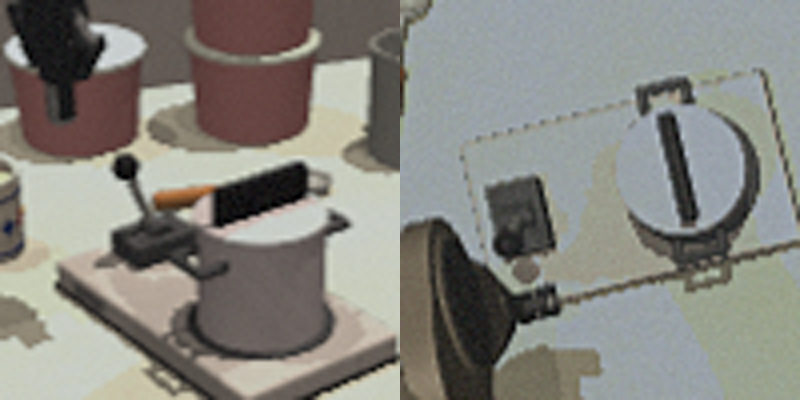

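Request:
play_rows:
  rows:
    - {"translation": [0,0,-20],"twist": [0,0,0]}
    - {"translation": [0,0,-45],"twist": [0,0,0]}
    - {"translation": [0,0,-65],"twist": [0,0,0]}
    - {"translation": [0,0,-78],"twist": [0,0,0]}
    - {"translation": [0,0,-80],"twist": [0,0,0]}
    - {"translation": [0,0,-80],"twist": [0,0,0]}
    - {"translation": [0,0,-80],"twist": [0,0,0]}
    - {"translation": [0,0,-80],"twist": [0,0,0]}

```text
time: 27.4
ee_pos: [0.3994, 0.2487, 0.1062]
tool_rot: [-2.5, 1.901, 0.0]
ft_force: [0.2, -0.4, 0.9]
grip_width: -0.0001
```

```bash
cat > ls.py <<'E'
import sys
from h import *
im=vision.get_image("side"); tp=vision.get_image("top"); h=35
s=telemetry.state();print(s["time"],s["ee_pos"],s["ft_force"],s["joints"].round(2))
L=[]
for n,I in(("side",im),("top",tp)):
    u,v=w2pix(n,[.47,.26,.12])[0].astype(int); L.append(cv2.resize(I[v-h:v+h,u-h:u+h],(400,400),interpolation=cv2.INTER_CUBIC))
cv2.imwrite(sys.argv[1],np.hstack(L))
E
python3 ls.py pics/s2.png
```

```text
27.5 [0.3993506  0.24860644 0.10601125] [ 0.83198301  0.20739579 -0.45777804] [-1.51  0.43  1.01  2.21 -0.53  0.77 -1.44]
```

View pics/s2.png

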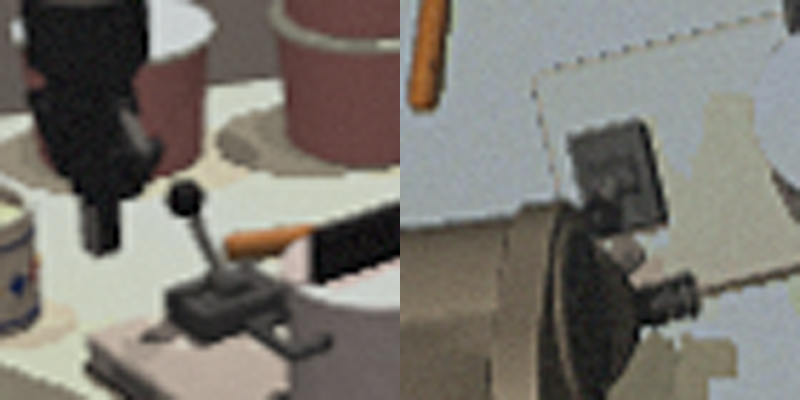

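```bash
python3 - <<'E'
from h import *
for n in("side","top"):
    c=w2pix(n,[.47,.26,.12])[0].astype(int)
    for P in([.3994,.2486,.106],[.3994,.2486,.18],[.4494,.261,.122],[.485,.272,.052],[.499,.276,.106]): print(n,P,((w2pix(n,P)[0]-c+35)*400/70).round())
E
```

```text
side [0.3994, 0.2486, 0.106] [104. 249.]
side [0.3994, 0.2486, 0.18] [ 96. 140.]
side [0.4494, 0.261, 0.122] [173. 206.]
side [0.485, 0.272, 0.052] [225. 287.]
side [0.499, 0.276, 0.106] [240. 208.]
top [0.3994, 0.2486, 0.106] [222. 315.]
top [0.3994, 0.2486, 0.18] [195. 318.]
top [0.4494, 0.261, 0.122] [200. 234.]
top [0.485, 0.272, 0.052] [210. 182.]
top [0.499, 0.276, 0.106] [186. 156.]
```

Request:
play_rows:
  rows:
    - {"translation": [8,2,0],"twist": [0,0,0]}
    - {"translation": [20,5,0],"twist": [0,0,0]}
    - {"translation": [32,9,0],"twist": [0,0,0]}
    - {"translation": [44,12,0],"twist": [0,0,0]}
    - {"translation": [56,16,0],"twist": [0,0,0]}
    - {"translation": [68,19,0],"twist": [0,0,0]}
    - {"translation": [80,23,0],"twist": [0,0,0]}
    - {"translation": [88,25,0],"twist": [0,0,0]}

```text
time: 28.5
ee_pos: [0.4881, 0.2736, 0.1057]
tool_rot: [2.501, -1.902, 0.0]
ft_force: [-0.2, -0.4, -1.3]
grip_width: 0.0
```

Request:
play_rows:
  rows:
    - {"translation": [3,1,0],"twist": [0,0,0]}
    - {"translation": [6,2,0],"twist": [0,0,0]}
    - {"translation": [8,2,0],"twist": [0,0,0]}
    - {"translation": [10,3,0],"twist": [0,0,0]}
    - {"translation": [10,3,0],"twist": [0,0,0]}
    - {"translation": [10,3,0],"twist": [0,0,0]}
    - {"translation": [10,3,0],"twist": [0,0,0]}
    - {"translation": [10,3,0],"twist": [0,0,0]}

```text
time: 29.5
ee_pos: [0.4973, 0.2765, 0.1058]
tool_rot: [-2.501, 1.901, 0.0]
ft_force: [0.1, -0.1, 0.7]
grip_width: -0.0
```

```bash
python3 ls.py pics/s3b.png
```

```text
29.6 [0.49732448 0.2764126  0.10581656] [ 0.22290091  0.4544641  -0.10973598] [-1.3   0.57  0.91  1.99 -0.6   0.87 -1.36]
```

View pics/s3b.png

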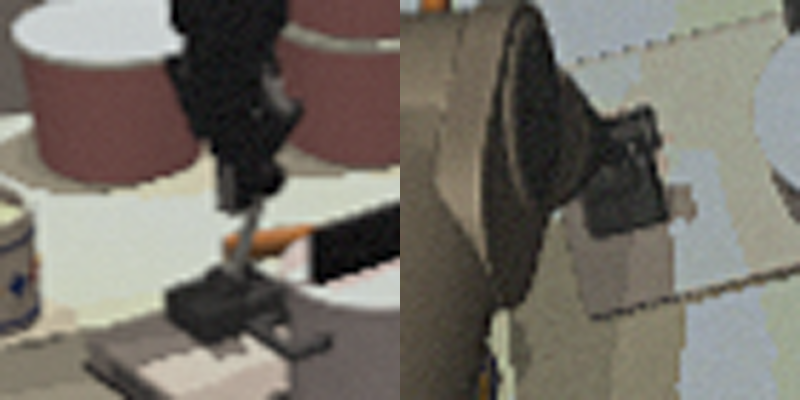

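Request:
play_rows:
  rows:
    - {"translation": [2,0.5,0],"twist": [0,0,0]}
    - {"translation": [4,1,0],"twist": [0,0,0]}
    - {"translation": [6,2,0],"twist": [0,0,0]}
    - {"translation": [8,2,0],"twist": [0,0,0]}
    - {"translation": [8,2,0],"twist": [0,0,0]}
    - {"translation": [8,2,0],"twist": [0,0,0]}
    - {"translation": [8,2,0],"twist": [0,0,0]}
    - {"translation": [8,2,0],"twist": [0,0,0]}

```text
time: 30.6
ee_pos: [0.5017, 0.2774, 0.1049]
tool_rot: [2.496, -1.898, -0.008]
ft_force: [-24.7, -7.0, 16.0]
grip_width: -0.0001
```

```bash
python3 ls.py pics/s4.png
```

```text
30.7 [0.50177011 0.27738408 0.10494457] [-24.85059084  -6.7097721   14.803311  ] [-1.29  0.58  0.9   1.98 -0.6   0.88 -1.36]
```

View pics/s4.png

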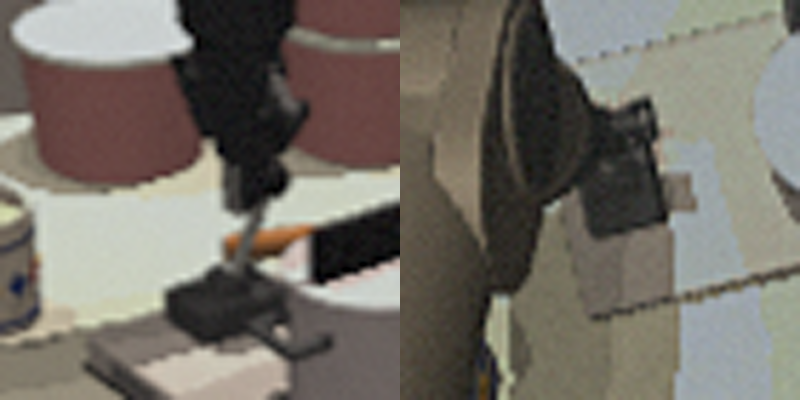

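Stop reached: 26 N at the finger with only half of the last 8 mm travelled. I back off and lift away.

Request:
play_rows:
  rows:
    - {"translation": [-12,-3,0],"twist": [0,0,0]}
    - {"translation": [-40,-11,0],"twist": [0,0,0]}
    - {"translation": [-70,-20,5],"twist": [0,0,0]}
    - {"translation": [-90,-20,30],"twist": [0,0,0]}
    - {"translation": [-95,-15,70],"twist": [0,0,0]}
    - {"translation": [-100,0,110],"twist": [0,0,0]}
    - {"translation": [-110,30,140],"twist": [0,0,0]}
    - {"translation": [-120,70,150],"twist": [0,0,0]}

```text
time: 31.7
ee_pos: [0.3855, 0.3496, 0.2578]
tool_rot: [-2.497, 1.9, 0.003]
ft_force: [0.0, 0.3, 0.4]
grip_width: -0.0002
```

Request:
play_rows:
  rows:
    - {"translation": [-10,30,0],"twist": [0,0,0]}
    - {"translation": [-20,60,0],"twist": [0,0,0]}
    - {"translation": [-30,90,0],"twist": [0,0,0]}
    - {"translation": [-40,110,0],"twist": [0,0,0]}
    - {"translation": [-40,110,0],"twist": [0,0,0]}
    - {"translation": [-40,110,0],"twist": [0,0,0]}
    - {"translation": [-40,110,0],"twist": [0,0,0]}
    - {"translation": [-40,110,0],"twist": [0,0,0]}

```text
time: 32.7
ee_pos: [0.3456, 0.4579, 0.2559]
tool_rot: [-2.5, 1.902, 0.001]
ft_force: [0.5, -0.0, -0.7]
grip_width: 0.0001
```

```bash
python3 - <<'E'
from h import *
im=vision.get_image("side"); tp=vision.get_image("top"); h=55
s=telemetry.state();print(s["time"],s["ee_pos"])
L=[]
for n,I in(("side",im),("top",tp)):
    u,v=w2pix(n,[.5,.18,.12])[0].astype(int); L.append(cv2.resize(I[v-h:v+h,u-h:u+h],(400,400),interpolation=cv2.INTER_CUBIC))
cv2.imwrite("pics/f.png",np.hstack(L))
cv2.imwrite("pics/ftop.png",tp)
u0,v0=w2pix("top",[.531,.112,.172])[0].astype(int); g=tp.max(2); m=np.zeros_like(g); m[v0-17:v0+17,u0-8:u0+8]=g[v0-17:v0+17,u0-8:u0+8]<70
print("bar",rect("top",m,.172))
for n in("side","top"):
  for t in("cap","cap_pin","switch_tip","switch_pivot","jar_a","pillar","knob_lid","spoon"):
    print(n,t,[(np.round(r["position"],3).tolist(),round(float(r["conf"]),2)) for r in vision.mark_of(n,t)])
E
```

```text
32.8 [0.34545652 0.45820059 0.25591111]
bar ((530.6868286132812, 108.98312377929688), (92.24382781982422, 14.141437530517578), 15.99091911315918)
side cap [([0.515, -0.453, 0.001], 0.68), ([0.531, 0.113, 0.106], 0.61), ([0.32, -0.297, 0.002], 0.57), ([0.517, 0.168, -0.003], 0.24)]
side cap_pin [([0.485, 0.099, 0.106], 0.77), ([0.293, -0.345, 0.007], 0.66), ([0.469, -0.459, 0.005], 0.56)]
side switch_tip [([0.522, 0.284, 0.124], 0.47)]
side switch_pivot [([0.484, 0.27, 0.054], 0.58), ([0.531, 0.113, 0.153], 0.56)]
side jar_a [([0.351, 0.395, -0.001], 0.75), ([0.787, 0.01, 0.001], 0.69), ([0.529, 0.11, 0.026], 0.52)]
side pillar []
side knob_lid [([0.354, -0.469, 0.002], 0.81)]
side spoon [([0.531, 0.112, 0.105], 0.35)]
top cap [([0.312, -0.3, 0.005], 0.89), ([0.531, 0.117, 0.104], 0.69), ([0.518, -0.454, 0.0], 0.56)]
top cap_pin [([0.468, -0.456, 0.002], 0.95), ([0.484, 0.101, 0.113], 0.63), ([0.295, -0.341, 0.005], 0.62)]
top switch_tip [([0.525, 0.281, 0.122], 0.49)]
top switch_pivot [([0.482, 0.275, 0.053], 0.66), ([0.347, 0.397, -0.003], 0.63)]
top jar_a [([0.345, 0.403, -0.001], 0.91), ([0.789, 0.01, -0.004], 0.79)]
top pillar [([0.376, -0.118, 0.003], 0.4)]
top knob_lid [([0.535, 0.116, 0.032], 0.59), ([0.358, -0.466, -0.002], 0.58)]
top spoon [([0.633, 0.41, -0.001], 0.58)]
```

View pics/f.png

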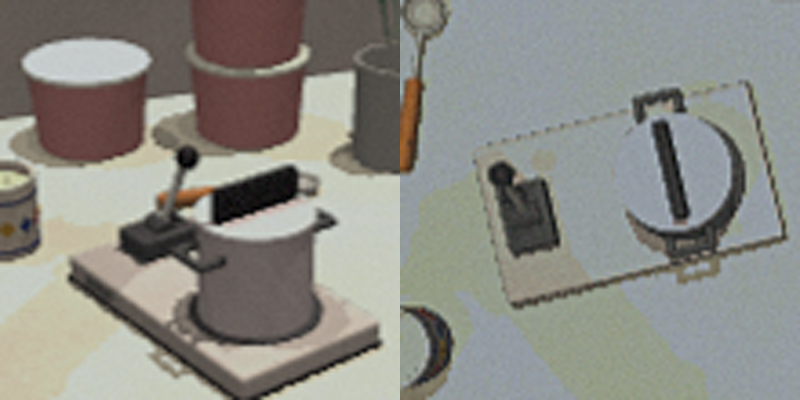

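View pics/ftop.png

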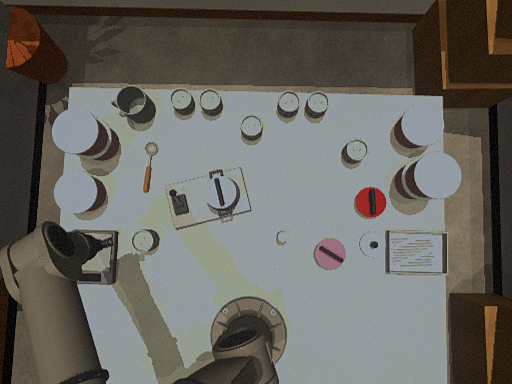

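Final pictures: the cap sits in the pot with its bar at 16.0° in line with the grips, and the ball stands about 40 mm to the far side of its pivot. The other things are where they were.

```bash
python3 -c "
from bench import robot
print(robot.job_done())"
```

```text
the job is handed in; nothing more can be done
None
```

The wax block is in the pot, the cap is locked, and the switch is thrown fully to the far side. I handed the job in at about 33–34 s; no verdict came back.

- **Wax:** I dropped it through the ring, and the top picture taken before capping showed it inside the pot.
- **Cap:** I turned it 62° clockwise and then on to the stop, where the torque rose to 0.59 N m. I backed off 2.5° before letting go. The last picture gives the bar at 16.0°, against the melter's measured yaw of about 16°. The cap's height reads 104–106 mm above the bench, and 104 mm is tight.
- **Switch:** I pushed it to its end stop, with about 26 N sideways on the finger. The ball then read about 40 mm beyond the pivot, against 38 mm expected.
- **Other things:** The bystanders I re-measured were within a few mm of where they started. In the last readings the networks missed the third jar at (0.708, -0.39), but it still shows in its place in the picture. They also gave a false knob lid and a false spoon at the pot, which I disregarded.
- **Disagreement:** The networks first put the switch ball about 28 mm from its pivot when off, not 38 mm, so I went by the force at the end stop.

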